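# Refit the tin opener in its worktop base

### The arm

A 7-joint arm with a two-finger parallel gripper is mounted at the origin on a cart in front of the work surface, level with it; the furniture and walls round the work are solid. World frame = base frame: x ahead of the robot, y to its left, z up, the work surface at z = 0. Lengths are in m, angles in degrees, forces in N, time in s.
With the tool pointing down it reaches from about 0.425 to 0.925 m from the base axis. Payload 6.8 kg.
Tool frame: the origin (TCP) lies at the very end of the fingers, on their centre line; the grasp point (between the pads) lies 19 mm behind it (pinch_z is the distance from the TCP to the grasp point, in m); z points along the fingers, y is the line along which they close (so a half turn about z gives the same grasp; the last joint's range is limited). The gripper opens to 88 mm and grips with 3 to 60 N. Pads are 20 mm wide; open, the fingers measure 115 mm over their backs; the gripper's body (75 mm by 178 mm) begins 61 mm behind the grasp point.
Start: joints at [-76.61, 27.33, 1.283, 89.118, -0.659, 63.558, -4.761], TCP at [0.226, 0.636, 0.223] pointing down, gripper open.
Joint ranges: [-169.35, 169.35], [-19.33, 120.38], [-80.79, 83.38], [13.8, 139.57], [-78.32, 258.32], [9.67, 109.79], [-169.56, 169.56]. Speed limits (degrees/s): [136.94, 136.94, 180, 180, 180, 180, 180].

### API

Orientations are given as [roll, pitch, yaw] about the fixed x, y, z axes, in that order (R = Rz(yaw) Ry(pitch) Rx(roll)).
In Python, from plant import read_state, get_image, hand_in, boxes_of, spot_point, pinch_z gives the robot as it stands.
- The arm moves only by the shell command python3 -m pendant 'ROWS'. ROWS is JSON, a list of rows, each an object with "translation": the shift along the tool's x, y, z in units of 25 mm (1.0 is 25 mm), a list of three; "rot": the turn, a rotation vector about the tool's x, y, z in units of 6 degrees (1.0 is 6 degrees), a list of three; "hand": the finger opening in mm, from 0 to 87.8. In form: [{"translation": [dx, dy, dz], "rot": [rx, ry, rz], "hand": hand}, ...]. A call has 1 to 20 rows; each row shifts and turns the commanded pose from where the row before left it, along the tool's axes as they then stand; what a row does not reach is not made up. A row lasts 1/12 s, in which the tool goes at most 41.7 mm and 7.16 degrees, less where a joint would pass 70% of its speed; a pose out of reach is approached as far as the arm can. A call is refused whole if a number of a shift passes 1 or a number of a turn 1, either way. A call with a gripper value outside its range is refused whole. The fingers move at their own pace and stop on an object; the grip force is fixed at half the most. Time passes only in rows, so rows that do not move let the fingers close. It gives the time, the measured TCP pose, the force, the opening and the grip force at its end, in the units of the state.
- read_state(): the state, without advancing time (a new reading comes with each control period).
- get_image(name): name is "side" or "top" or "wrist"; returns a dict with "pixels" (480x640x3 uint8, blue, green, red), "depth" (480x640 float32, m along the optical axis (not along the pixel's ray), 0 where there is no reading), "K" (3x3 intrinsics, pixels), "world_from_camera" (4x4, takes a point from camera to world coordinates); the wrist camera has in their place "mount" (4x4, takes a point from camera to tool coordinates, whose origin is the TCP and whose axes are the flange's). Camera axes: x right, y up, looking along -z (the intrinsics and any distortion apply to the point x, -y, -z); pixel columns grow to the right and rows downward; lengths in m; the calibration is good to about 2 mm. A picture is of the moment at which its call begins: read the wrist's pose just before it.
- hand_in(): hands the job in; it is judged then, once.
Trained networks look in a picture, given as the dict that the camera call returned (one of the last four; its "shot" number tells which), for a name from the list of things; names that differ only in an ending like _2 or _b are one class to them, and where a whole thing is asked for, a point or a joint stands for the part that bears it (a point fixed in the world has none). Each returns a list of dicts, best first, with "conf" (0 to 1); they miss things now and then, are a little off and sometimes report something else, mostly with a low value. They report only what shows in the picture. A call takes as long as a camera call. They do not tell look-alikes from the thing itself.
- boxes_of(picture, label): "at" ([x, y, z] in m, in the coordinates of the camera as it stood for that picture, good to about 4 mm: the middle of the surface that is visible of it).
- spot_point(picture, label): "at" ([x, y, z] in m, in the coordinates of the camera as it stood for that picture, good to about 4 mm: a listed point, or the origin of a listed thing).
The state is a dict: "t": time; "joint_pos": joint angles; "joint_vel": joint speeds; "joint_efforts": joint torques, N m; "ee_pos": TCP position; "tcp_rot": TCP orientation; "force": force on the tool from outside, world axes, zero at the start; "moment": the same for the moment, N m; "opening": finger opening in m; "grasp_force": force on a finger pad.
Only numpy, scipy, OpenCV 4.12 (cv2) and the standard library are available. Lean on these libraries where they do the work, as an engineer would, in place of code of your own. Each camera call takes 0.05 s, during which the arm holds its last target. There are 200 camera calls.

### The job

The washed tin opener is drying in the wooden utensil block: lift it out and put it back in its worktop base. Its shank fits the white bush closely, so start the foot in edge-first at a slant, then straighten it up and slide it gently down until the collar sits on the bush, with the cutter over the long side of the base plate. Then swing the keeper lever right round so that its tongue locks the collar down, leaving the things around undisturbed.

Things in the scene. Friction and masses are not known exactly. Their poses are not given: they have to be found in the camera images.
- opener: Hand-cranked tin opener, about 0.36 kg, upright in the utensil block. Origin: centre of the foot of its shank; z up along the shank, -x to the cutter. Shank 20 mm thick, square-edged foot, z 0 to 50 mm; collar 40 mm across, z 50 to 56; neck 15 mm thick up to z 72; then the head. Crank on the +x side: arm at x 36 to 40 reaching to y +54, wooden knob out to x 68, all at z 87 to 104.
- grip (a point): Centre of the opener's head block, on the shank's axis 92 mm above the foot: 42 mm along the opener's x, 26 mm along its y, 40 mm tall. Take it across the 26 mm.
- cutter (a point): Tip of the opener's cutter blade, 33 mm from the shank's axis on its -x side.
- base: Opener base screwed down on the worktop. Origin: on the axis of the boss, at worktop level; z up. Plate 6 mm thick, x -120 (long side, where a tin stands) to +35, y -50 to +50 mm. Boss 55 mm across, 56 mm high; in it a white nylon bush. With the opener home its collar rests on the bush and its foot is 10 mm above the worktop.
- boss_mouth (a point): Point on the boss's axis level with the flat mouth of the bush, 60 mm above the worktop. The bush's bore is vertical, 21 mm wide, square-edged, open down to the plate, but the bush is eccentric (turned to set the cutter's reach): the bore's axis lies 4 mm from this point, towards a side that differs each time and is not measured. It does not give under 25 N.
- keeper (a joint): Flat lever on an ear of the base, on a vertical pin at the base's x -4, y -41 mm. 0 = open, 1.05 rad = end stop, tongue over collar; clockwise from above. Handle 50 mm from pin to post, pointing -12 deg minus the joint value from the base's x axis towards y; arms 68 to 74 mm high. Stays where left, 1 N at the post turns it. The tongue passes only if the collar is down.
- keeper_post (a point): Top centre of the black upright post at the end of the keeper's handle; post 11 mm thick, 25 mm tall, top 99 mm above the worktop.
- utensil_block: Beech block 86 x 150 x 80 mm (x, y, z), fixed; origin under its centre. The opener's shank hangs in a 29 mm hole at y -30 mm, the collar resting on the block's top.
- tomato_tin: Low tin, 75 mm across, 58 mm tall, behind the work; leave alone. Origin under its centre.
- salt_shaker: Glass salt shaker, 44 mm across, 90 mm tall; leave alone. Origin under its centre.
- garlic: Garlic bulb, 60 mm across, 59 mm tall; leave alone. Origin under its centre.
There are look-alikes about, which are no part of the job. What is shaped like the opener but purple is not meant.

How it is judged (in metres and radians):
On the way, in this order (a step that is already met when the one before it is completed fails the run):
1. the foot of the shank is in the mouth of the bush while the opener is still slanted (z of opener in the frame of base below 0.061 m and horizontal distance between opener and base below 0.015 m and angle between opener's own z axis and vertical above 0.12 rad), for 0.1 s.
2. the opener stands upright in the bush with its collar down on it (z of opener in the frame of base below 0.012 m and horizontal distance between opener and base below 0.008 m and angle between opener's own z axis and vertical below 0.04 rad), for 0.2 s.
At the end, for the whole second after the job is handed in: Opener upright (within 0.04 rad) in the bush, collar down on it (foot within 2 mm of home, 8 mm of the boss axis), cutter over the long side of the plate (within 0.4 rad), keeper past 0.95 rad, nothing moving or held (all of step 2 and angle between the x axis of opener and the x axis of base, either way round below 0.4 rad and x of cutter in the frame of base below -0.02 m and value of joint keeper above 0.95 rad and linear speed of opener below 0.01 m/s); the robot touches nothing.
It fails at once if the opener and its base are forced together with more than 20 N (contact force between opener and base above 20 N).
It fails at once if the tomato tin is pushed more than 20 mm (distance of tomato_tin from where it was at the start of the episode above 0.02 m).
It fails at once if the salt shaker is pushed more than 20 mm (distance of salt_shaker from where it was at the start of the episode above 0.02 m).
It fails at once if the garlic is pushed more than 20 mm (distance of garlic from where it was at the start of the episode above 0.02 m).
It also fails if it takes over 72 s, if anything falls off the work surface, if the arm or the gripper's body presses on something with over 40 N, if the wrist force passes 120 N, or if a joint passes its speed limit or range.

## Working session

There is one attempt and no reset: what is moved stays moved. The work goes in short steps, Python scripts to look and compute and a shell command to move; the robot and the scene stay as the last step left them, time stands still between calls to the robot, and variables do not carry over. Pictures are saved under pics/ and viewed, at most 10 in all, crops included, and the job is handed in when it is done.

```bash
mkdir -p pics; ls; cat > h.py <<'E'
import numpy as np, cv2
from scipy.spatial.transform import Rotation as R
from plant import read_state, get_image, hand_in, boxes_of, spot_point, pinch_z
def toolT(s):
    T=np.eye(4); T[:3,:3]=R.from_euler('xyz',s['tcp_rot'],degrees=True).as_matrix(); T[:3,3]=s['ee_pos']; return T
def shot(name):
    s=read_state(); p=get_image(name)
    p['T']=p['world_from_camera'] if name!='wrist' else toolT(s)@np.array(p['mount'])
    p['T']=np.array(p['T']); return p
def w(p,a): return (p['T']@np.append(a,1))[:3]
def px(p,a):
    q=p['K']@np.array([a[0],-a[1],-a[2]]); return q[:2]/q[2]
def cloud(p):
    d=p['depth']; v,u=np.mgrid[:d.shape[0],:d.shape[1]]; K=p['K']
    c=np.stack([(u-K[0,2])/K[0,0]*d,-(v-K[1,2])/K[1,1]*d,-d,np.ones_like(d)],-1)
    return (c@p['T'].T)[...,:3]
def rep(p,f,l,n=3):
    for r in f(p,l)[:n]: print(l,f.__name__,round(r['conf'],2),w(p,r['at']).round(4),px(p,r['at']).round(0))
E
python3 - <<'E'
from h import *
s=read_state(); print(s, pinch_z)
a=shot('side');b=shot('top')
cv2.imwrite('pics/side.png',a['pixels']);cv2.imwrite('pics/top.png',b['pixels'])
for n,p in (('side',a),('top',b)):
    print(n)
    for l in ['opener','grip','cutter','base','boss_mouth','keeper_post','utensil_block','tomato_tin','salt_shaker','garlic']: rep(p,spot_point,l)
E
```

```text
pics
{'t': 0.0, 'joint_pos': array([-76.60940271,  27.37616985,   1.27857389,  89.17531756,
        -0.65847074,  63.55816116,  -4.76219697]), 'joint_vel': array([ 0.01241768, -0.08901173, -0.12267063, -0.14723319,  0.0744614 ,
       -0.10732573, -0.01349673]), 'joint_efforts': array([-4.84148059e-04, -5.82851708e+01,  1.53467260e+00, -2.72620422e+01,
       -5.43052086e-02,  1.69911777e-02,  1.59406964e-04]), 'ee_pos': array([0.22606046, 0.63540158, 0.22169894]), 'tcp_rot': array([-1.79897940e+02,  7.32825825e-03,  1.60417519e+02]), 'force': array([ 0.29490333,  1.31715252, -0.16764829]), 'moment': array([-0.0136622 , -0.03549875, -0.01557184]), 'grasp_force': 0.0, 'opening': 0.08750197975149102} 0.0187
side
opener call 0.96 [0.4314 0.7212 0.0056] [385. 405.]
grip call 0.77 [0.4329 0.7194 0.0927] [387. 365.]
grip call 0.76 [0.4465 0.2543 0.1286] [352. 206.]
grip call 0.54 [0.442  0.2846 0.0855] [355. 229.]
cutter call 0.77 [0.4279 0.7506 0.0605] [393. 396.]
cutter call 0.63 [0.4435 0.2895 0.0848] [354. 230.]
base call 0.78 [ 0.5281 -0.0251 -0.0006] [316. 203.]
boss_mouth call 0.73 
[... 455 characters left out ...]
 [0.4441 0.2604 0.0314] [326. 282.]
grip call 0.95 [0.4467 0.2584 0.1193] [328. 268.]
grip call 0.62 [0.4313 0.7236 0.095 ] [149. 214.]
cutter call 0.95 [0.4256 0.7586 0.0575] [139. 218.]
cutter call 0.76 [0.4375 0.2912 0.0887] [313. 272.]
base call 0.93 [ 0.5278 -0.0255 -0.0012] [445. 296.]
base call 0.31 [0.4367 0.292  0.0902] [313. 272.]
base call 0.29 [0.4392 0.259  0.031 ] [326. 284.]
boss_mouth call 0.59 [ 0.5342 -0.0291  0.0593] [452. 286.]
keeper_post call 0.54 [ 0.4585 -0.0538  0.0962] [457. 313.]
utensil_block call 0.77 [ 4.431e-01  2.872e-01 -1.000e-04] [315. 283.]
tomato_tin call 0.83 [ 0.6568  0.1407 -0.0015] [397. 230.]
salt_shaker call 0.8 [ 0.4056  0.167  -0.0029] [356. 313.]
```

View pics/side.png

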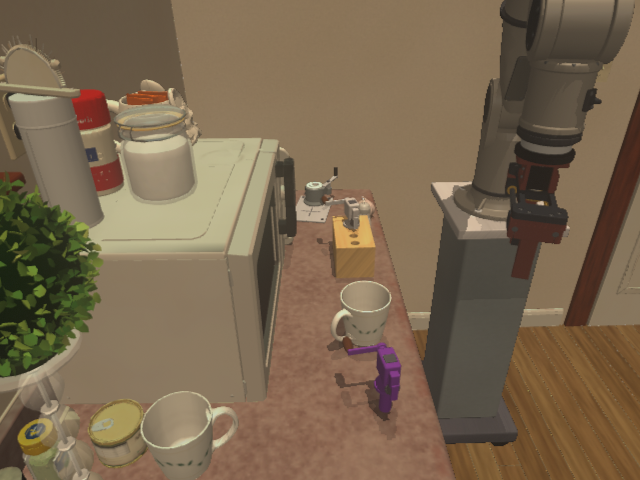

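View pics/top.png

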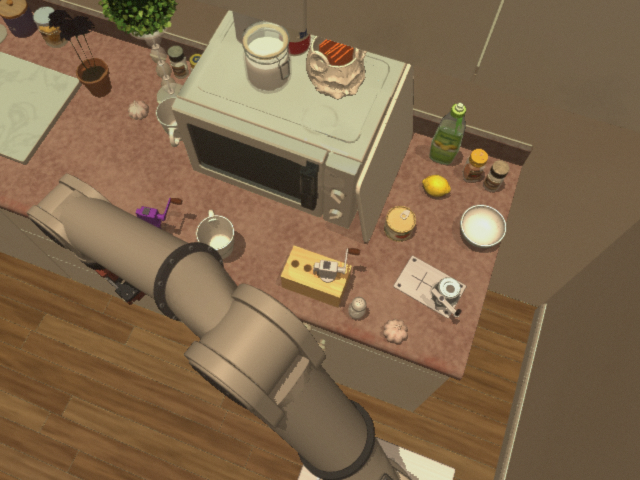

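The side picture shows the grey opener in the wooden block at (352,212) and a purple look-alike by the mugs at (387,380). The top picture shows the grey one at (328,268), the purple one at (150,214), and the base with bush at (447,290), plate to its left and keeper post at about (457,313).
Candidates for the opener: grey in the block (side 352,212; top 328,268) and purple (side 387,380; top 150,214). I choose the grey one.

```bash
python3 -m pendant '[{"translation":[-0.84,-0.71,-0.12],"rot":[0,0,0],"hand":87},{"translation":[-0.84,-0.71,-0.12],"rot":[0,0,0],"hand":87},{"translation":[-0.84,-0.71,-0.12],"rot":[0,0,0],"hand":87},{"translation":[-0.84,-0.71,-0.12],"rot":[0,0,0],"hand":87},{"translation":[-0.84,-0.71,-0.12],"rot":[0,0,0],"hand":87},{"translation":[-0.84,-0.71,-0.12],"rot":[0,0,0],"hand":87},{"translation":[-0.84,-0.71,-0.12],"rot":[0,0,0],"hand":87},{"translation":[-0.84,-0.71,-0.12],"rot":[0,0,0],"hand":87},{"translation":[-0.84,-0.71,-0.12],"rot":[0,0,0],"hand":87},{"translation":[-0.84,-0.71,-0.12],"rot":[0,0,0],"hand":87},{"translation":[-0.84,-0.71,-0.12],"rot":[0,0,0],"hand":87},{"translation":[-0.84,-0.71,-0.12],"rot":[0,0,0],"hand":87},{"translation":[-0.84,-0.71,-0.12],"rot":[0,0,0],"hand":87},{"translation":[-0.84,-0.71,-0.12],"rot":[0,0,0],"hand":87},{"translation":[-0.84,-0.71,-0.12],"rot":[0,0,0],"hand":87},{"translation":[0,0,0],"rot":[0,0,1],"hand":87},{"translation":[0,0,0],"rot":[0,0,1],"hand":87},{"translation":[0,0,0],"rot":[0,0,1],"hand":87},{"translation":[0,0,0],"rot":[0,0,1],"hand":87}]'
python3 -m pendant '[{"translation":[0,0,0],"rot":[0,0,1],"hand":87},{"translation":[0,0,0],"rot":[0,0,1],"hand":87},{"translation":[0,0,0],"rot":[0,0,1],"hand":87},{"translation":[0,0,0],"rot":[0,0,1],"hand":87},{"translation":[0,0,0],"rot":[0,0,1],"hand":87},{"translation":[0,0,0],"rot":[0,0,1],"hand":87},{"translation":[0,0,0],"rot":[0,0,1],"hand":87},{"translation":[0,0,0],"rot":[0,0,0.7],"hand":87},{"translation":[0,0,0],"rot":[0,0,0],"hand":87}]'
cat >> h.py <<'E'
def go(pos,rot):
    s=read_state(); T=toolT(s); Rg=R.from_euler('xyz',rot,degrees=True).as_matrix()
    print('units from',np.round(s['ee_pos'],4),np.round(s['tcp_rot'],2),'shift',(T[:3,:3].T@(np.array(pos)-s['ee_pos'])/.025).round(2),'rot',(np.degrees(R.from_matrix(T[:3,:3].T@Rg).as_rotvec())/6).round(2),'t',s['t'])
E
python3 - <<'E'
from h import *
p=shot('wrist'); cv2.imwrite('pics/w1.png',p['pixels'])
for l in ['opener','grip','cutter','utensil_block']:
    rep(p,spot_point,l); 
go([.446,.257,.25],[180,0,90])
b=shot('top')
for l in ['grip','utensil_block','salt_shaker','garlic','keeper_post','boss_mouth','base']: rep(b,spot_point,l,2)
E
```

```text
t: 2.68
ee_pos: [0.4339, 0.2793, 0.2678]
tcp_rot: [180.0, -0.0, 136.1]
force: [0.2, -0.2, -0.1]
opening: 0.0871
grasp_force: 0.0
t: 3.43
ee_pos: [0.4338, 0.2796, 0.2678]
tcp_rot: [180.0, -0.0, 90.1]
force: [-0.1, -0.4, -0.3]
opening: 0.087
grasp_force: 0.0
opener call 0.6 [0.4456 0.2557 0.0269] [330. 214.]
grip call 0.83 [0.4473 0.255  0.1209] [335. 245.]
cutter call 0.87 [0.4401 0.288  0.0833] [326. 195.]
utensil_block call 0.77 [ 0.4466  0.2898 -0.0041] [330. 176.]
units from [0.4338 0.2795 0.2677] [ 1.800e+02 -1.000e-02  9.031e+01] shift [-0.9   0.48  0.71] rot [ 0.   -0.    0.05] t 3.6833
grip call 0.75 [0.4438 0.2597 0.1236] [327. 269.]
grip call 0.65 [0.4295 0.7201 0.0961] [150. 215.]
utensil_block call 0.75 [ 0.4466  0.2869 -0.002 ] [316. 282.]
utensil_block call 0.42 [ 0.6619  0.1426 -0.003 ] [397. 228.]
keeper_post call 0.77 [ 0.4607 -0.0577  0.0973] [459. 313.]
keeper_post call 0.53 [ 0.5266 -0.0259 -0.0021] [445. 296.]
boss_mouth call 0.97 [ 0.5336 -0.0256  0.06  ] [451. 286.]
base call 0.73 [ 0.5279 -0.0231 -0.0014] [444. 295.]
```

View pics/w1.png

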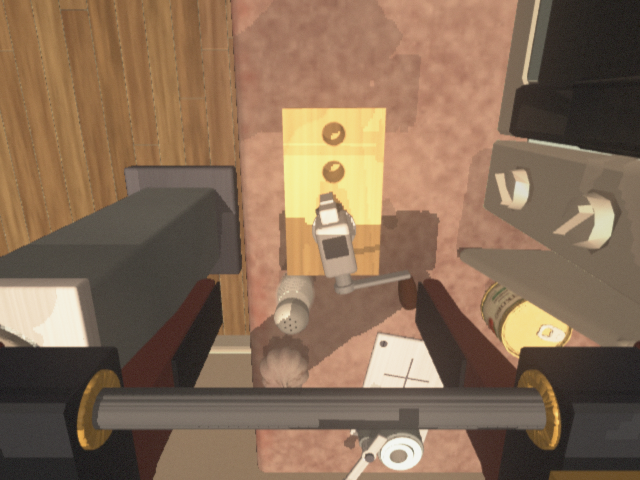

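The view shows the grey opener, its head at (335,245) turned about 12–14° from the block's axes. The crank is at (380,283), the shaker at (293,305), the garlic at (285,365) and the microwave door's corner at (465,255).

```bash
python3 - <<'E'
from h import *
p=shot('wrist'); b=shot('top')
for n,q in (('w',p),('t',b)):
    c=cloud(q); ok=(q['depth']>0)
    m=ok&(abs(c[...,0]-.446)<.06)&(abs(c[...,1]-.257)<.07)&(c[...,2]>.125)&(c[...,2]<.16)
    # head: largest component
    k,lab,st,_=cv2.connectedComponentsWithStats(m.astype(np.uint8)); i=1+np.argmax(st[1:,4]); P=c[lab==i]
    print(n,len(P),cv2.minAreaRect((P[:,:2]*1000).astype(np.float32)),np.percentile(P[:,2],[5,50,95]).round(4))
    m=ok&(c[...,0]>.48)&(c[...,0]<.66)&(c[...,1]>.08)&(c[...,1]<.4)&(c[...,2]>.1)
    P=c[m]
    if len(P):
        for y in np.arange(.08,.4,.04):
            Q=P[abs(P[:,1]-y-.02)<.02]
            if len(Q): print(round(y,2),'minx',Q[:,0].min().round(3),'zmax',Q[:,2].max().round(3))
E
```

```text
w 3020 ((464.1871337890625, 237.83616638183594), (51.17413330078125, 110.94145202636719), 46.540199279785156) [0.1274 0.14   0.1431]
0.2 minx 0.48 zmax 0.24
0.24 minx 0.48 zmax 0.352
0.28 minx 0.48 zmax 0.374
0.32 minx 0.572 zmax 0.251
0.36 minx 0.573 zmax 0.245
t 152 ((445.0993347167969, 258.5521240234375), (27.22975730895996, 37.5504264831543), 12.704649925231934) [0.1288 0.141  0.1459]
0.08 minx 0.604 zmax 0.851
0.12 minx 0.604 zmax 0.839
0.16 minx 0.604 zmax 0.824
0.2 minx 0.604 zmax 0.809
0.24 minx 0.481 zmax 0.795
0.28 minx 0.604 zmax 0.781
0.32 minx 0.605 zmax 0.77
0.36 minx 0.604 zmax 0.755
```

```bash
python3 - <<'E'
from h import *
p=shot('wrist'); c=cloud(p)
m=(p['depth']>0)&(abs(c[...,0]-.446)<.035)&(abs(c[...,1]-.257)<.04)&(c[...,2]>.1365)&(c[...,2]<.15)
k,lab,st,_=cv2.connectedComponentsWithStats(m.astype(np.uint8)); i=1+np.argmax(st[1:,4]); P=c[lab==i]
print(len(P),cv2.minAreaRect((P[:,:2]*1000).astype(np.float32)))
go([.446,.257,.102],[180,0,102.7])
E
```

```text
1733 ((447.3441162109375, 257.35272216796875), (25.971769332885742, 41.780147552490234), 12.512787818908691)
units from [0.4338 0.2795 0.2676] [-180.     -0.     90.22] shift [-0.9   0.49  6.63] rot [-0.   -0.   -2.08] t 4.2333
```

```bash
python3 -m pendant '[{"translation":[-0.44,0.26,0],"rot":[0,0,0],"hand":80},{"translation":[-0.44,0.26,0],"rot":[0,0,0],"hand":80},{"translation":[0,0,0],"rot":[0,0,-1],"hand":80},{"translation":[0,0,0],"rot":[0,0,-1],"hand":80},{"translation":[0,0,0.9],"rot":[0,0,0],"hand":80},{"translation":[0,0,0.9],"rot":[0,0,0],"hand":80},{"translation":[0,0,0.9],"rot":[0,0,0],"hand":80},{"translation":[0,0,0.9],"rot":[0,0,0],"hand":80},{"translation":[0,0,0.9],"rot":[0,0,0],"hand":80},{"translation":[0,0,0.9],"rot":[0,0,0],"hand":80},{"translation":[0,0,0.6],"rot":[0,0,0],"hand":80},{"translation":[0,0,0.6],"rot":[0,0,0],"hand":80},{"translation":[0,0,0],"rot":[0,0,0],"hand":80},{"translation":[0,0,0],"rot":[0,0,0],"hand":80}]'
python3 - <<'E'
from h import *
go([.4471,.2574,.103],[180,0,102.6])
E
```

```text
t: 5.4
ee_pos: [0.4466, 0.2573, 0.1023]
tcp_rot: [-179.9, 0.0, 102.2]
force: [0.7, -0.2, -0.2]
opening: 0.0799
grasp_force: 0.0
units from [0.4466 0.2573 0.1023] [-1.7992e+02  5.0000e-02  1.0221e+02] shift [-0.    0.02 -0.03] rot [-0.01  0.01 -0.06] t 5.4
```

Close, then lift 120 mm.

```bash
python3 -m pendant '[{"translation":[0,0,0],"rot":[0,0,0],"hand":10},{"translation":[0,0,0],"rot":[0,0,0],"hand":10},{"translation":[0,0,0],"rot":[0,0,0],"hand":10},{"translation":[0,0,0],"rot":[0,0,0],"hand":10},{"translation":[0,0,0],"rot":[0,0,0],"hand":10},{"translation":[0,0,0],"rot":[0,0,0],"hand":10},{"translation":[0,0,0],"rot":[0,0,0],"hand":10},{"translation":[0,0,0],"rot":[0,0,0],"hand":10},{"translation":[0,0,0],"rot":[0,0,0],"hand":10},{"translation":[0,0,0],"rot":[0,0,0],"hand":10}]'
python3 -m pendant '[{"translation":[0,0,-0.4],"rot":[0,0,0],"hand":10},{"translation":[0,0,-0.4],"rot":[0,0,0],"hand":10},{"translation":[0,0,-0.6],"rot":[0,0,0],"hand":10},{"translation":[0,0,-0.6],"rot":[0,0,0],"hand":10},{"translation":[0,0,-0.6],"rot":[0,0,0],"hand":10},{"translation":[0,0,-0.6],"rot":[0,0,0],"hand":10},{"translation":[0,0,-0.6],"rot":[0,0,0],"hand":10},{"translation":[0,0,-0.5],"rot":[0,0,0],"hand":10},{"translation":[0,0,-0.4],"rot":[0,0,0],"hand":10},{"translation":[0,0,0],"rot":[0,0,0],"hand":10},{"translation":[0,0,0],"rot":[0,0,0],"hand":10}]'
python3 - <<'E'
from h import *
p=shot('wrist'); b=shot('top')
for q in (p,b):
    for l in ['opener','grip','cutter','boss_mouth','base','keeper_post']: rep(q,spot_point,l,2)
E
```

```text
t: 6.23
ee_pos: [0.4469, 0.2576, 0.1027]
tcp_rot: [180.0, -0.0, 102.2]
force: [0.5, -0.4, 0.3]
opening: 0.0258
grasp_force: 30.0
t: 7.15
ee_pos: [0.4469, 0.2577, 0.2207]
tcp_rot: [180.0, -0.0, 102.2]
force: [-0.0, -0.6, -3.6]
opening: 0.0259
grasp_force: 30.0
opener call 0.81 [0.4472 0.2563 0.1442] [318. 247.]
grip call 0.68 [0.4451 0.2531 0.2381] [311. 331.]
cutter call 0.66 [0.4413 0.2883 0.2   ] [320. 222.]
boss_mouth call 0.45 [ 0.3917  0.0597 -0.0007] [231. 357.]
base call 0.63 [ 0.5333 -0.0252 -0.004 ] [339. 437.]
keeper_post call 0.22 [0.4466 0.2537 0.2398] [315. 333.]
opener call 0.86 [ 0.4267  0.7215 -0.    ] [158. 232.]
grip call 0.9 [0.4284 0.7246 0.092 ] [148. 215.]
cutter call 0.77 [0.4255 0.7591 0.0539] [139. 218.]
boss_mouth call 0.65 [ 0.5341 -0.0248  0.0584] [451. 285.]
base call 0.87 [ 5.288e-01 -2.700e-02 -5.000e-04] [446. 296.]
keeper_post call 0.59 [ 0.4604 -0.0558  0.0969] [458. 313.]
```

```bash
python3 -m pendant '[{"translation":[-0.85,-0.23,-0.07],"rot":[0,0,0],"hand":10},{"translation":[-0.85,-0.23,-0.07],"rot":[0,0,0],"hand":10},{"translation":[-0.85,-0.23,-0.07],"rot":[0,0,0],"hand":10},{"translation":[-0.85,-0.23,-0.07],"rot":[0,0,0],"hand":10},{"translation":[-0.85,-0.23,-0.07],"rot":[0,0,0],"hand":10},{"translation":[-0.85,-0.23,-0.07],"rot":[0,0,0],"hand":10},{"translation":[-0.85,-0.23,-0.07],"rot":[0,0,0],"hand":10},{"translation":[-0.85,-0.23,-0.07],"rot":[0,0,0],"hand":10},{"translation":[-0.85,-0.23,-0.07],"rot":[0,0,0],"hand":10},{"translation":[-0.85,-0.23,-0.07],"rot":[0,0,0],"hand":10},{"translation":[-0.85,-0.23,-0.07],"rot":[0,0,0],"hand":10},{"translation":[-0.85,-0.23,-0.07],"rot":[0,0,0],"hand":10},{"translation":[-0.85,-0.23,-0.07],"rot":[0,0,0],"hand":10},{"translation":[-0.85,-0.23,-0.07],"rot":[0,0,0],"hand":10},{"translation":[0,0,0],"rot":[0,0,0],"hand":10},{"translation":[0,0,0],"rot":[0,0,0],"hand":10}]'
python3 - <<'E'
from h import *
p=shot('wrist'); print(p['K'].round(1), np.round(p['mount'],3))
cv2.imwrite('pics/w2.png',p['pixels']); np.savez('w2.npz',px=p['pixels'],d=p['depth'],K=p['K'],T=p['T'])
for l in ['opener','boss_mouth','base','keeper_post']: rep(p,spot_point,l,2)
E
```

```text
t: 9.18
ee_pos: [0.4311, -0.0512, 0.2449]
tcp_rot: [180.0, -0.0, 102.0]
force: [-0.7, 1.5, -3.3]
opening: 0.0258
grasp_force: 30.0
[[403.3   0.  318.6]
 [  0.  403.3 232.9]
 [  0.    0.    1. ]] [[ 0.     0.953  0.303  0.083]
 [ 1.    -0.     0.     0.   ]
 [ 0.     0.303 -0.953 -0.162]
 [ 0.     0.     0.     1.   ]]
boss_mouth call 0.69 [ 0.534  -0.0253  0.0546] [437. 199.]
boss_mouth call 0.17 [ 6.659e-01  1.398e-01 -4.000e-04] [611.  43.]
base call 0.62 [ 0.5339 -0.0266 -0.0053] [420. 187.]
keeper_post call 0.67 [ 0.4655 -0.0526  0.0961] [360. 225.]
keeper_post call 0.46 [ 0.4294 -0.0518  0.1677] [315. 245.]
```

View pics/w2.png

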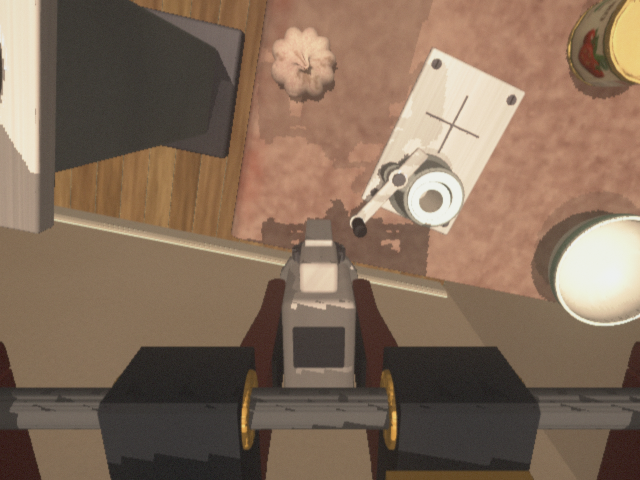

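The picture shows the base: plate corners at (435,50), (523,97) and (444,233), boss at (434,195), bore at about (432,199). The keeper post is at (360,227) and the opener is held in the gripper. I'll rectify the mouth plane for measurement.

```bash
cat > rect.py <<'E'
from h import *
def rect(p,z,x0,y0,half,s):  # s px per mm; image right=+x, up=+y
    K=p['K'];T=np.linalg.inv(p['T'])
    def pr(x,y):
        c=(T@[x,y,z,1])[:3]; return px(p,c)
    wc=[(x0-half,y0+half),(x0+half,y0+half),(x0+half,y0-half),(x0-half,y0-half)]
    n=int(2*half*1000*s)
    H=cv2.getPerspectiveTransform(np.float32([pr(*q) for q in wc]),np.float32([[0,0],[n,0],[n,n],[0,n]]))
    return cv2.warpPerspective(p['pixels'],H,(n,n),flags=cv2.INTER_CUBIC)
E
python3 - <<'E'
from rect import *
d=np.load('w2.npz'); p=dict(pixels=d['px'],depth=d['d'],K=d['K'],T=d['T'])
c=cloud(p)
m=(abs(c[...,0]-.533)<.02)&(abs(c[...,1]+.025)<.02)&(p['depth']>0)
print(np.percentile(c[m][:,2],[5,30,50,70,95]).round(4))
A=rect(p,.060,.533,-.026,.04,7); B=rect(p,.006,.53,.02,.12,2.33)
cv2.imwrite('pics/rect.png',np.hstack([cv2.resize(A,(560,560))[:, :],cv2.resize(B,(240,240),interpolation=cv2.INTER_AREA) if 0 else cv2.copyMakeBorder(cv2.resize(B,(240,240)),0,320,0,0,cv2.BORDER_CONSTANT)]))
# plate orientation
m=(p['depth']>0)&(abs(c[...,2]-.006)<.003)&(abs(c[...,0]-.54)<.12)&(c[...,1]>-.08)&(c[...,1]<.12)
g=p['pixels'].astype(int); sat=g.max(-1)-g.min(-1); m&=(sat<45)&(g.min(-1)>110)
k,lab,st,_=cv2.connectedComponentsWithStats(m.astype(np.uint8)); i=1+np.argmax(st[1:,4]); P=c[lab==i]
print(len(P),cv2.minAreaRect((P[:,:2]*1000).astype(np.float32)), np.median(P[:,2]))
E
```

```text
[0.0185 0.0575 0.0585 0.0591 0.0602]
10100 ((537.965087890625, 16.830039978027344), (152.6596221923828, 98.97828674316406), 78.75286865234375) 0.005358866444180099
```

View pics/rect.png

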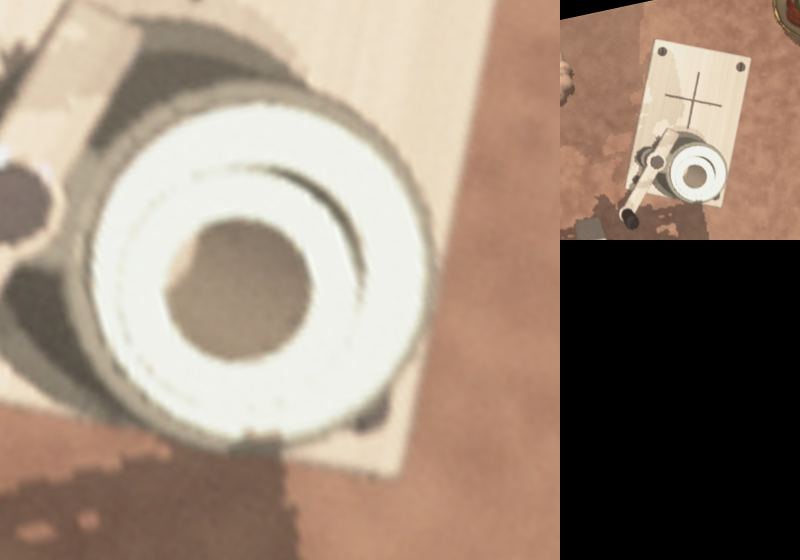

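```bash
python3 -m pendant '[{"translation":[0,0,0],"rot":[0,0,1],"hand":10},{"translation":[0,0,0],"rot":[0,0,1],"hand":10},{"translation":[0,0,0],"rot":[0,0,1],"hand":10},{"translation":[0,0,0],"rot":[0,0,0.9],"hand":10},{"translation":[0.34,0.72,0.15],"rot":[0,0,0],"hand":10},{"translation":[0.34,0.72,0.15],"rot":[0,0,0],"hand":10},{"translation":[0.34,0.72,0.15],"rot":[0,0,0],"hand":10},{"translation":[0.34,0.72,0.15],"rot":[0,0,0],"hand":10},{"translation":[0.34,0.72,0.15],"rot":[0,0,0],"hand":10},{"translation":[0,0,0],"rot":[0,0,0],"hand":10},{"translation":[0,0,0],"rot":[0,0,0],"hand":10},{"translation":[0,0,0],"rot":[0,0,0],"hand":10}]'
python3 - <<'E'
from rect import *
p=shot('wrist')
cv2.imwrite('pics/w3.png',p['pixels']); np.savez('w3.npz',px=p['pixels'],d=p['depth'],K=p['K'],T=p['T'])
for l in ['opener','boss_mouth','base','keeper_post']: rep(p,spot_point,l,2)
A=rect(p,.060,.530,-.026,.04,5); a=rect(dict(np.load('w2.npz'),pixels=np.load('w2.npz')['px']),.060,.530,-.026,.04,5)
cv2.imwrite('pics/rect3.png',np.hstack([A,a]))
s=shot('side'); np.savez('s3.npz',px=s['pixels'],d=s['depth'],K=s['K'],T=s['T'])
for l in ['opener','grip','cutter','boss_mouth','base']: rep(s,spot_point,l,2)
E
```

```text
t: 10.43
ee_pos: [0.5269, -0.0258, 0.2255]
tcp_rot: [-179.9, 0.0, 78.8]
force: [-1.2, 0.5, -2.6]
opening: 0.026
grasp_force: 30.0
opener call 0.65 [ 0.5244 -0.0247  0.1532] [314. 246.]
boss_mouth call 0.62 [ 0.5307 -0.0247  0.0551] [323. 206.]
base call 0.79 [ 0.5327 -0.0278 -0.0047] [325. 194.]
keeper_post call 0.86 [ 0.4665 -0.0545  0.1008] [249. 273.]
opener call 0.66 [ 0.5268 -0.0271  0.1554] [315. 153.]
opener call 0.2 [0.5377 0.0044 0.2085] [311. 139.]
grip call 0.87 [0.4329 0.7209 0.0944] [388. 365.]
grip call 0.86 [ 0.5267 -0.0277  0.2501] [315. 120.]
cutter call 0.88 [0.5355 0.0081 0.2103] [312. 139.]
cutter call 0.69 [0.4278 0.7509 0.0582] [393. 398.]
boss_mouth call 0.62 [ 0.5329 -0.02    0.0638] [314. 184.]
base call 0.75 [ 0.5323 -0.0273 -0.0009] [314. 203.]
base call 0.24 [ 0.5253 -0.0261  0.2496] [315. 121.]
```

View pics/rect3.png

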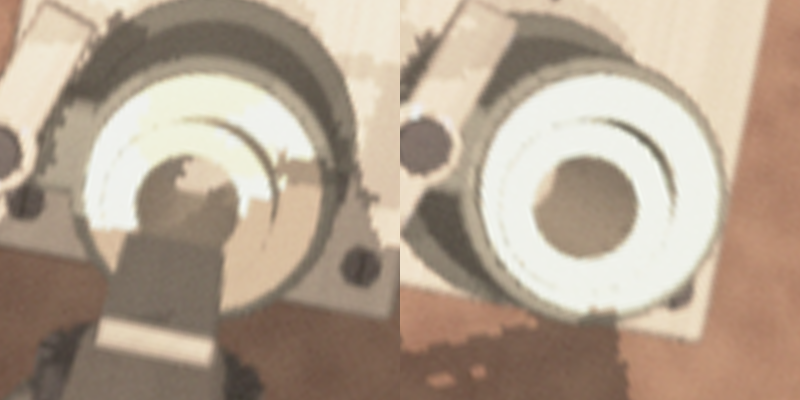

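The rectified pictures from two places agree: the bore disc of 21 mm is at (0.5273, −0.0274), 4 mm from the boss centre (0.5305, −0.0249). Now the tilt.

```bash
python3 -m pendant '[{"translation":[0,0,0],"rot":[0.5,0,0],"hand":10},{"translation":[0,0,0],"rot":[0.5,0,0],"hand":10},{"translation":[0,0,0],"rot":[0.5,0,0],"hand":10},{"translation":[0,0,0],"rot":[0.5,0,0],"hand":10},{"translation":[0,0,0],"rot":[0,0,0],"hand":10},{"translation":[0,0,0],"rot":[0,0,0],"hand":10}]'
cat > foot.py <<'E'
from h import *
import sys
B=np.array([.5273,-.0274]); U=np.array([.981,-.196]); V=np.array([.196,.981]); L=.0727
def now():
    s=read_state(); T=toolT(s); f=T[:3,3]+L*T[:3,2]; d=f[:2]-B
    print('t %.2f foot u %.2f v %.2f z %.2f mm tilt about x %.2f y %.2f yaw %.1f F'%(s['t'],d@U*1e3,d@V*1e3,f[2]*1e3,np.degrees(-T[:3,2][:2]@U),np.degrees(-T[:3,2][:2]@V),s['tcp_rot'][2]),np.round(s['force'],1),'M',np.round(s['moment'],2),'open',round(s['opening'],4)); return T
def to(u,v,z,tilt):
    T=now(); d=np.array([*(B+(U*u+V*v)/1e3),z/1e3]); t=np.radians(tilt)
    zt=np.array([*(-U*np.sin(t)),-np.cos(t)]); xt=np.array([*V,0]); Rg=np.c_[xt,np.cross(zt,xt),zt]
    P=d-L*zt
    print('shift',(T[:3,:3].T@(P-T[:3,3])/.025).round(3),'rot',(np.degrees(R.from_matrix(T[:3,:3].T@Rg).as_rotvec())/6).round(3))
if __name__=='__main__': to(*map(float,sys.argv[1:])) if len(sys.argv)>1 else now()
E
python3 foot.py -4.5 0 66 12
```

```text
t: 11.48
ee_pos: [0.5281, -0.0263, 0.2254]
tcp_rot: [-168.1, 0.1, 78.8]
force: [-0.4, 0.4, -2.9]
opening: 0.026
grasp_force: 30.0
t 11.48 foot u -14.45 v 1.14 z 154.26 mm tilt about x 11.86 y 0.07 yaw 78.8 F [-0.4  0.4 -2.9] M [-0.14 -0.25 -0.04] open 0.026
shift [-0.047  1.123  3.372] rot [0.01  0.012 0.013]
```

```bash
python3 -m pendant '[{"translation":[-0.02,0.37,0.4],"rot":[0,0,0],"hand":10},{"translation":[-0.03,0.37,0.5],"rot":[0,0,0],"hand":10},{"translation":[0,0.38,0.6],"rot":[0,0,0],"hand":10},{"translation":[0,0,0.6],"rot":[0,0,0],"hand":10},{"translation":[0,0,0.5],"rot":[0,0,0],"hand":10},{"translation":[0,0,0.4],"rot":[0,0,0],"hand":10},{"translation":[0,0,0.3],"rot":[0,0,0],"hand":10},{"translation":[0,0,0.05],"rot":[0,0,0],"hand":10},{"translation":[0,0,0],"rot":[0,0,0],"hand":10},{"translation":[0,0,0],"rot":[0,0,0],"hand":10},{"translation":[0,0,0],"rot":[0,0,0],"hand":10}]'
python3 foot.py -4.5 0 60 12
python3 - <<'E'
from rect import *
p=shot('wrist'); s=shot('side')
for q in (p,s):
    for l in ['opener','boss_mouth']: rep(q,spot_point,l,1)
c=s; x,y=314,180
cv2.imwrite('pics/ins1.png',np.hstack([cv2.resize(s['pixels'][130:220,270:360],(400,400),interpolation=cv2.INTER_CUBIC),cv2.resize(p['pixels'][130:330,220:420],(400,400))]))
E
```

```text
t: 12.4
ee_pos: [0.5379, -0.0292, 0.1389]
tcp_rot: [-168.1, -0.0, 78.8]
force: [0.3, 0.5, -2.6]
opening: 0.026
grasp_force: 30.0
t 12.40 foot u -4.23 v 0.31 z 67.73 mm tilt about x 11.82 y -0.00 yaw 78.8 F [ 0.3  0.5 -2.6] M [-0.14 -0.27  0.  ] open 0.026
shift [-0.012  0.058  0.305] rot [ 0.017 -0.001  0.019]
opener call 0.57 [ 0.5179 -0.0266  0.0669] [310. 248.]
boss_mouth call 0.8 [ 0.5362 -0.0236  0.0566] [341. 235.]
opener call 0.95 [ 0.5237 -0.0287  0.0679] [317. 182.]
boss_mouth call 0.62 [ 0.5324 -0.0226  0.0647] [314. 184.]
```

View pics/ins1.png

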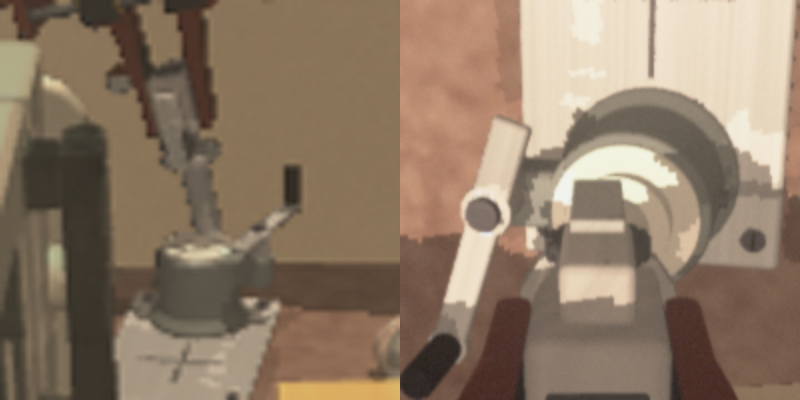

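The left crop (side view) shows the opener leaning away from the robot, with its foot just over the bush at (205,235). The right crop (wrist view) shows the head over the bush with the keeper clear at the left. Next I descend slowly.

```bash
python3 -m pendant '[{"translation":[-0.01,0.01,0.04],"rot":[0,0,0],"hand":10},{"translation":[0,0.01,0.04],"rot":[0,0,0],"hand":10},{"translation":[0,0.01,0.04],"rot":[0,0,0],"hand":10},{"translation":[0,0.01,0.04],"rot":[0,0,0],"hand":10},{"translation":[0,0.01,0.04],"rot":[0,0,0],"hand":10},{"translation":[0,0.01,0.04],"rot":[0,0,0],"hand":10},{"translation":[0,0,0],"rot":[0,0,0],"hand":10},{"translation":[0,0,0],"rot":[0,0,0],"hand":10},{"translation":[0,0,0],"rot":[0,0,0],"hand":10}]' | grep force; python3 foot.py -4 0 60 12
python3 -m pendant '[{"translation":[0,0.01,0.02],"rot":[0,0,0],"hand":10},{"translation":[0,0,0.02],"rot":[0,0,0],"hand":10},{"translation":[0,0,0],"rot":[0,0,0],"hand":10},{"translation":[0,0,0],"rot":[0,0,0],"hand":10}]' | grep force; python3 foot.py -4 0 59.5 12
```

```text
force: [-0.2, -0.5, -2.9]
grasp_force: 30.0
t 13.45 foot u -4.85 v -0.03 z 60.85 mm tilt about x 11.92 y 0.02 yaw 78.8 F [-0.2 -0.5 -2.9] M [-0.15 -0.3   0.01] open 0.0258
shift [0.    0.04  0.026] rot [0.    0.004 0.018]
force: [0.5, 0.0, -2.0]
grasp_force: 30.0
t 13.78 foot u -4.66 v -0.02 z 59.92 mm tilt about x 11.90 y 0.02 yaw 78.8 F [ 0.5  0.  -2. ] M [-0.17 -0.26  0.07] open 0.0257
shift [-0.     0.03   0.011] rot [0.003 0.003 0.019]
```

```bash
python3 -m pendant '[{"translation":[0,0.02,0.02],"rot":[0,0,0],"hand":10},{"translation":[0,0.02,0],"rot":[0,0,0],"hand":10},{"translation":[0,0.02,0],"rot":[0,0,0],"hand":10},{"translation":[0,0.02,0],"rot":[0,0,0],"hand":10},{"translation":[0,0.02,0],"rot":[0,0,0],"hand":10},{"translation":[0,0,0],"rot":[0,0,0],"hand":10},{"translation":[0,0,0],"rot":[0,0,0],"hand":10}]' | grep force:; python3 foot.py 0 0 59 12
python3 -m pendant '[{"translation":[0,0.02,0],"rot":[0,0,0],"hand":10},{"translation":[0,0.02,0],"rot":[0,0,0],"hand":10},{"translation":[0,0,0],"rot":[0,0,0],"hand":10},{"translation":[0,0,0],"rot":[0,0,0],"hand":10}]' | grep force:; python3 foot.py 0 0 59 12
```

```text
force: [1.0, 0.8, -1.1]
grasp_force: 30.0
t 14.37 foot u -2.15 v 0.42 z 58.71 mm tilt about x 11.88 y 0.00 yaw 78.8 F [ 1.   0.8 -1.1] M [ 0.3  -0.47 -0.09] open 0.0262
shift [-0.017  0.084 -0.029] rot [0.006 0.001 0.022]
force: [0.9, 2.3, -2.9]
grasp_force: 30.0
t 14.70 foot u -1.32 v 0.16 z 58.47 mm tilt about x 11.90 y 0.02 yaw 78.8 F [ 0.9  2.3 -2.9] M [ 0.39 -0.6  -0.09] open 0.0258
shift [-0.007  0.048 -0.032] rot [0.004 0.003 0.02 ]
```

```bash
python3 -m pendant '[{"translation":[0.02,0,0],"rot":[0,0,0],"hand":10},{"translation":[0.02,0,0],"rot":[0,0,0],"hand":10},{"translation":[0,0,0],"rot":[0,0,0],"hand":10},{"translation":[0,0,0],"rot":[0,0,0],"hand":10}]' | grep force:; python3 foot.py 0 0 59 12
python3 -m pendant '[{"translation":[0,0.02,0],"rot":[0,0,0],"hand":10},{"translation":[0,0.02,0],"rot":[0,0,0],"hand":10},{"translation":[0,0,0],"rot":[0,0,0],"hand":10},{"translation":[0,0,0],"rot":[0,0,0],"hand":10}]' | grep force:; python3 foot.py 0 0 59 12
```

```text
force: [1.1, -0.3, -3.3]
grasp_force: 30.0
t 15.03 foot u -1.52 v 0.57 z 58.60 mm tilt about x 11.92 y 0.05 yaw 78.8 F [ 1.1 -0.3 -3.3] M [-0.04 -0.35 -0.02] open 0.0258
shift [-0.026  0.056 -0.029] rot [0.    0.008 0.016]
force: [-0.2, -0.2, -2.1]
grasp_force: 30.0
t 15.37 foot u -0.62 v 0.79 z 58.36 mm tilt about x 11.93 y 0.03 yaw 78.8 F [-0.2 -0.2 -2.1] M [-0.12 -0.29  0.03] open 0.0259
shift [-0.033  0.018 -0.03 ] rot [-0.002  0.005  0.017]
```

```bash
python3 -m pendant '[{"translation":[0,0.02,0],"rot":[0,0,0],"hand":10},{"translation":[0,0.02,-0.01],"rot":[0,0,0],"hand":10},{"translation":[0,0,0],"rot":[0,0,0],"hand":10},{"translation":[0,0,0],"rot":[0,0,0],"hand":10}]' | grep force:; python3 foot.py 0 0.8 59 12
python3 -m pendant '[{"translation":[0,0.02,0],"rot":[0,0,0],"hand":10},{"translation":[0,0.02,-0.01],"rot":[0,0,0],"hand":10},{"translation":[0,0,0],"rot":[0,0,0],"hand":10},{"translation":[0,0,0],"rot":[0,0,0],"hand":10}]' | grep force:; python3 foot.py 0 0.8 59 12
```

```text
force: [-0.9, 1.1, -2.3]
grasp_force: 30.0
t 15.70 foot u 0.11 v 0.90 z 58.33 mm tilt about x 11.96 y 0.03 yaw 78.8 F [-0.9  1.1 -2.3] M [-0.13  0.03 -0.04] open 0.0259
shift [-0.005 -0.012 -0.025] rot [-0.007  0.005  0.018]
force: [-4.1, 0.4, -2.4]
grasp_force: 30.0
t 16.03 foot u 0.44 v 0.91 z 58.29 mm tilt about x 12.04 y 0.03 yaw 78.8 F [-4.1  0.4 -2.4] M [0.07 0.99 0.01] open 0.0261
shift [-0.006 -0.029 -0.024] rot [-0.02   0.005  0.018]
```

```bash
python3 -m pendant '[{"translation":[0,-0.03,0],"rot":[0,0,0],"hand":10},{"translation":[0,0,0],"rot":[0,0,0],"hand":10},{"translation":[0,0,0],"rot":[0,0,0],"hand":10},{"translation":[0,0,0],"rot":[0,0,0],"hand":10}]' | grep force:; python3 foot.py -0.2 0.9 58 12;  python3 foot.py -0.1 0.9 58 9
```

```text
force: [-3.9, 0.3, -3.5]
grasp_force: 30.0
t 16.37 foot u 0.40 v 0.89 z 58.49 mm tilt about x 11.96 y 0.03 yaw 78.8 F [-3.9  0.3 -3.5] M [0.02 0.73 0.  ] open 0.0254
shift [-0.001 -0.021  0.024] rot [-0.006  0.005  0.018]
t 16.37 foot u 0.40 v 0.89 z 58.49 mm tilt about x 11.96 y 0.03 yaw 78.8 F [-3.9  0.3 -3.5] M [0.02 0.73 0.  ] open 0.0254
shift [-0.001 -0.17   0.027] rot [-0.507  0.005  0.018]
```

```bash
python3 -m pendant '[{"translation":[0,-0.03,0],"rot":[0,0,0],"hand":10},{"translation":[0,0,0],"rot":[0,0,0],"hand":10},{"translation":[0,0,0],"rot":[0,0,0],"hand":10},{"translation":[0,0,0],"rot":[0,0,0],"hand":10},{"translation":[0,0,0],"rot":[0,0,0],"hand":10}]' | grep force:; python3 foot.py -0.2 0.9 58 12;  python3 foot.py -0.1 0.9 58 9
```

```text
force: [-2.3, 1.3, -3.8]
grasp_force: 30.0
t 16.78 foot u 0.37 v 0.96 z 58.87 mm tilt about x 11.89 y 0.02 yaw 78.8 F [-2.3  1.3 -3.8] M [-0.12  0.37  0.03] open 0.0262
shift [-0.003 -0.013  0.039] rot [0.006 0.003 0.018]
t 16.78 foot u 0.37 v 0.96 z 58.87 mm tilt about x 11.89 y 0.02 yaw 78.8 F [-2.3  1.3 -3.8] M [-0.12  0.37  0.03] open 0.0262
shift [-0.003 -0.162  0.042] rot [-0.495  0.003  0.018]
```

```bash
python3 -m pendant '[{"translation":[0,-0.03,0.01],"rot":[0,0,0],"hand":10},{"translation":[0,0,0],"rot":[0,0,0],"hand":10},{"translation":[0,0,0],"rot":[0,0,0],"hand":10},{"translation":[0,0,0],"rot":[0,0,0],"hand":10},{"translation":[0,0,0],"rot":[0,0,0],"hand":10}]' | grep force:; python3 foot.py -0.2 0.9 58 12;  python3 foot.py -0.1 0.9 58 9
```

```text
force: [0.1, -0.0, -2.7]
grasp_force: 30.0
t 17.20 foot u -0.02 v 1.08 z 58.89 mm tilt about x 11.85 y 0.01 yaw 78.8 F [ 0.1 -0.  -2.7] M [-0.19 -0.18  0.04] open 0.0261
shift [-0.008  0.004  0.036] rot [0.013 0.002 0.019]
t 17.20 foot u -0.02 v 1.08 z 58.89 mm tilt about x 11.85 y 0.01 yaw 78.8 F [ 0.1 -0.  -2.7] M [-0.19 -0.18  0.04] open 0.0261
shift [-0.007 -0.144  0.039] rot [-0.487  0.001  0.019]
```

```bash
python3 -m pendant '[{"translation":[0,-0.072,0.02],"rot":[-0.25,0,0],"hand":10},{"translation":[0,-0.072,0.02],"rot":[-0.25,0,0],"hand":10},{"translation":[0,0,0],"rot":[0,0,0],"hand":10},{"translation":[0,0,0],"rot":[0,0,0],"hand":10},{"translation":[0,0,0],"rot":[0,0,0],"hand":10}]' | grep force:; python3 foot.py 0 0.9 57.8 6
```

```text
force: [0.2, 0.0, -3.1]
grasp_force: 30.0
t 17.62 foot u -0.23 v 1.19 z 57.95 mm tilt about x 8.96 y 0.00 yaw 78.8 F [ 0.2  0.  -3.1] M [-0.11 -0.19  0.03] open 0.0259
shift [-0.011 -0.142  0.008] rot [-0.498  0.     0.021]
```

```bash
python3 -m pendant '[{"translation":[0,-0.072,0.005],"rot":[-0.25,0,0],"hand":10},{"translation":[0,-0.072,0.005],"rot":[-0.25,0,0],"hand":10},{"translation":[0,0,0],"rot":[0,0,0],"hand":10},{"translation":[0,0,0],"rot":[0,0,0],"hand":10},{"translation":[0,0,0],"rot":[0,0,0],"hand":10}]' | grep force:; python3 foot.py 0 0.9 57.6 3
```

```text
force: [-0.2, -0.1, -2.9]
grasp_force: 30.0
t 18.03 foot u -0.09 v 1.08 z 57.63 mm tilt about x 6.02 y 0.01 yaw 78.8 F [-0.2 -0.1 -2.9] M [-0.12 -0.09 -0.01] open 0.0258
shift [-0.007 -0.15   0.005] rot [-0.504  0.001  0.02 ]
```

```bash
python3 -m pendant '[{"translation":[0,-0.075,0],"rot":[-0.25,0,0],"hand":10},{"translation":[0,-0.075,0],"rot":[-0.25,0,0],"hand":10},{"translation":[0,0,0],"rot":[0,0,0],"hand":10},{"translation":[0,0,0],"rot":[0,0,0],"hand":10},{"translation":[0,0,0],"rot":[0,0,0],"hand":10}]' | grep force:; python3 foot.py 0 0.9 57.6 0
```

```text
force: [0.0, -0.7, -3.9]
grasp_force: 30.0
t 18.45 foot u -0.06 v 1.08 z 57.64 mm tilt about x 3.03 y 0.01 yaw 78.8 F [ 0.  -0.7 -3.9] M [-0.06 -0.05  0.03] open 0.0259
shift [-0.007 -0.151  0.006] rot [-0.506  0.001  0.02 ]
```

```bash
python3 -m pendant '[{"translation":[0,-0.075,0],"rot":[-0.25,0,0],"hand":10},{"translation":[0,-0.075,0],"rot":[-0.25,0,0],"hand":10},{"translation":[0,0,0],"rot":[0,0,0],"hand":10},{"translation":[0,0,0],"rot":[0,0,0],"hand":10},{"translation":[0,0,0],"rot":[0,0,0],"hand":10}]' | grep force:; python3 foot.py 0 0.9 57.6 0
python3 -m pendant '[{"translation":[0,0,0.02],"rot":[0,0,0],"hand":10},{"translation":[0,0,0.02],"rot":[0,0,0],"hand":10},{"translation":[0,0,0],"rot":[0,0,0],"hand":10},{"translation":[0,0,0],"rot":[0,0,0],"hand":10},{"translation":[0,0,0],"rot":[0,0,0],"hand":10}]' | grep force:; python3 foot.py 0 0.9 56 0
```

```text
force: [0.5, 0.8, -3.1]
grasp_force: 30.0
t 18.87 foot u -0.02 v 1.09 z 57.72 mm tilt about x 0.04 y -0.00 yaw 78.8 F [ 0.5  0.8 -3.1] M [-0.03  0.09  0.02] open 0.026
shift [-0.008 -0.001  0.005] rot [-0.006 -0.     0.02 ]
force: [0.3, -0.2, -3.1]
grasp_force: 30.0
t 19.28 foot u -0.40 v 0.92 z 56.52 mm tilt about x 0.01 y 0.00 yaw 78.8 F [ 0.3 -0.2 -3.1] M [-0.08  0.01 -0.03] open 0.0259
shift [-0.001  0.015  0.021] rot [-0.002  0.001  0.018]
```

```bash
python3 -m pendant '[{"translation":[0,0,0.03],"rot":[0,0,0],"hand":10},{"translation":[0,0,0.03],"rot":[0,0,0],"hand":10},{"translation":[0,0,0.03],"rot":[0,0,0],"hand":10},{"translation":[0,0,0.03],"rot":[0,0,0],"hand":10},{"translation":[0,0,0.03],"rot":[0,0,0],"hand":10},{"translation":[0,0,0.03],"rot":[0,0,0],"hand":10},{"translation":[0,0,0],"rot":[0,0,0],"hand":10},{"translation":[0,0,0],"rot":[0,0,0],"hand":10}]' | grep force:; python3 foot.py 0 0.9 45 0
```

```text
force: [-0.5, -0.9, -3.3]
grasp_force: 30.0
t 19.95 foot u -0.48 v 0.94 z 52.02 mm tilt about x 0.01 y 0.00 yaw 78.8 F [-0.5 -0.9 -3.3] M [-0.04  0.14  0.05] open 0.0258
shift [-0.002  0.019  0.281] rot [-0.002  0.     0.019]
```

```bash
python3 -m pendant '[{"translation":[0,0,0.03],"rot":[0,0,0],"hand":10},{"translation":[0,0,0.03],"rot":[0,0,0],"hand":10},{"translation":[0,0,0.03],"rot":[0,0,0],"hand":10},{"translation":[0,0,0.03],"rot":[0,0,0],"hand":10},{"translation":[0,0,0.03],"rot":[0,0,0],"hand":10},{"translation":[0,0,0.03],"rot":[0,0,0],"hand":10},{"translation":[0,0,0],"rot":[0,0,0],"hand":10},{"translation":[0,0,0],"rot":[0,0,0],"hand":10}]' | grep force:; python3 foot.py 0 0.9 45 0
```

```text
force: [-0.4, -0.4, -3.6]
grasp_force: 30.0
t 20.62 foot u -0.45 v 0.94 z 47.54 mm tilt about x 0.01 y 0.00 yaw 78.8 F [-0.4 -0.4 -3.6] M [-0.08  0.09  0.02] open 0.0258
shift [-0.002  0.017  0.102] rot [-0.001  0.     0.019]
```

```bash
python3 -m pendant '[{"translation":[0,0,0.05],"rot":[0,0,0],"hand":10},{"translation":[0,0,0.05],"rot":[0,0,0],"hand":10},{"translation":[0,0,0.05],"rot":[0,0,0],"hand":10},{"translation":[0,0,0.05],"rot":[0,0,0],"hand":10},{"translation":[0,0,0.05],"rot":[0,0,0],"hand":10},{"translation":[0,0,0.05],"rot":[0,0,0],"hand":10},{"translation":[0,0,0.05],"rot":[0,0,0],"hand":10},{"translation":[0,0,0.05],"rot":[0,0,0],"hand":10},{"translation":[0,0,0],"rot":[0,0,0],"hand":10},{"translation":[0,0,0],"rot":[0,0,0],"hand":10}]' | grep force:; python3 foot.py 0 0.9 25 0
```

```text
force: [0.3, -0.6, -2.5]
grasp_force: 30.0
t 21.45 foot u -0.45 v 0.92 z 37.53 mm tilt about x 0.01 y 0.00 yaw 78.8 F [ 0.3 -0.6 -2.5] M [-0.12  0.06 -0.03] open 0.026
shift [-0.001  0.018  0.501] rot [-0.001  0.     0.018]
```

```bash
python3 -m pendant '[{"translation":[0,0,0.05],"rot":[0,0,0],"hand":10},{"translation":[0,0,0.05],"rot":[0,0,0],"hand":10},{"translation":[0,0,0.05],"rot":[0,0,0],"hand":10},{"translation":[0,0,0.05],"rot":[0,0,0],"hand":10},{"translation":[0,0,0.05],"rot":[0,0,0],"hand":10},{"translation":[0,0,0.05],"rot":[0,0,0],"hand":10},{"translation":[0,0,0.05],"rot":[0,0,0],"hand":10},{"translation":[0,0,0.05],"rot":[0,0,0],"hand":10},{"translation":[0,0,0],"rot":[0,0,0],"hand":10},{"translation":[0,0,0],"rot":[0,0,0],"hand":10}]' | grep force:; python3 foot.py 0 0.9 15 0
```

```text
force: [-0.9, -0.3, -3.5]
grasp_force: 30.0
t 22.28 foot u -0.43 v 0.96 z 27.53 mm tilt about x 0.01 y 0.00 yaw 78.8 F [-0.9 -0.3 -3.5] M [-0.01  0.1  -0.  ] open 0.0258
shift [-0.003  0.017  0.501] rot [-0.001  0.     0.019]
```

```bash
python3 -m pendant '[{"translation":[0,0,0.05],"rot":[0,0,0],"hand":10},{"translation":[0,0,0.05],"rot":[0,0,0],"hand":10},{"translation":[0,0,0.05],"rot":[0,0,0],"hand":10},{"translation":[0,0,0.05],"rot":[0,0,0],"hand":10},{"translation":[0,0,0.05],"rot":[0,0,0],"hand":10},{"translation":[0,0,0.05],"rot":[0,0,0],"hand":10},{"translation":[0,0,0.05],"rot":[0,0,0],"hand":10},{"translation":[0,0,0.05],"rot":[0,0,0],"hand":10},{"translation":[0,0,0.05],"rot":[0,0,0],"hand":10},{"translation":[0,0,0.05],"rot":[0,0,0],"hand":10},{"translation":[0,0,0.05],"rot":[0,0,0],"hand":10},{"translation":[0,0,0.05],"rot":[0,0,0],"hand":10},{"translation":[0,0,0],"rot":[0,0,0],"hand":10},{"translation":[0,0,0],"rot":[0,0,0],"hand":10}]' | grep force:; python3 foot.py 0 0.9 10 0
```

```text
force: [-0.5, 0.6, -3.6]
grasp_force: 30.0
t 23.45 foot u -0.45 v 0.93 z 12.51 mm tilt about x 0.01 y 0.00 yaw 78.8 F [-0.5  0.6 -3.6] M [-0.07  0.03  0.05] open 0.0261
shift [-0.001  0.018  0.1  ] rot [-0.002  0.001  0.018]
```

```bash
python3 -m pendant '[{"translation":[0,0,0.02],"rot":[0,0,0],"hand":10},{"translation":[0,0,0.02],"rot":[0,0,0],"hand":10},{"translation":[0,0,0.02],"rot":[0,0,0],"hand":10},{"translation":[0,0,0],"rot":[0,0,0],"hand":10},{"translation":[0,0,0],"rot":[0,0,0],"hand":10}]' | grep force:; python3 foot.py 0 0.9 10 0
```

```text
force: [0.4, 0.4, -3.4]
grasp_force: 30.0
t 23.87 foot u -0.41 v 0.97 z 11.07 mm tilt about x 0.00 y 0.00 yaw 78.8 F [ 0.4  0.4 -3.4] M [-0.06  0.13 -0.04] open 0.0256
shift [-0.003  0.016  0.043] rot [-0.     0.     0.019]
```

```bash
python3 -m pendant '[{"translation":[0,0,0.02],"rot":[0,0,0],"hand":10},{"translation":[0,0,0.02],"rot":[0,0,0],"hand":10},{"translation":[0,0,0.01],"rot":[0,0,0],"hand":10},{"translation":[0,0,0],"rot":[0,0,0],"hand":10},{"translation":[0,0,0],"rot":[0,0,0],"hand":10}]' | grep force:; python3 foot.py 0 0.9 10 0
```

```text
force: [-0.5, 0.0, -0.4]
grasp_force: 30.0
t 24.28 foot u -0.35 v 1.00 z 9.96 mm tilt about x -0.00 y -0.01 yaw 78.8 F [-0.5  0.  -0.4] M [-0.08  0.26 -0.01] open 0.0258
shift [-0.004  0.014 -0.001] rot [ 0.    -0.001  0.019]
```

```bash
python3 -m pendant '[{"translation":[0,0,0.02],"rot":[0,0,0],"hand":10},{"translation":[0,0,0],"rot":[0,0,0],"hand":10},{"translation":[0,0,0],"rot":[0,0,0],"hand":10},{"translation":[0,0,0],"rot":[0,0,0],"hand":10}]' | grep force:; python3 foot.py 0 0.9 10 0
python3 -m pendant '[{"translation":[0,0,0],"rot":[0,0,0],"hand":48},{"translation":[0,0,0],"rot":[0,0,0],"hand":48},{"translation":[0,0,0],"rot":[0,0,0],"hand":48},{"translation":[0,0,0],"rot":[0,0,0],"hand":48},{"translation":[0,0,0],"rot":[0,0,0],"hand":48},{"translation":[0,0,-0.2],"rot":[0,0,0],"hand":48},{"translation":[0,0,-0.4],"rot":[0,0,0],"hand":48},{"translation":[0,0,-0.7],"rot":[0,0,0],"hand":48},{"translation":[0,0,-0.9],"rot":[0,0,0],"hand":48},{"translation":[0,0,-0.9],"rot":[0,0,0],"hand":48},{"translation":[0,0,-0.9],"rot":[0,0,0],"hand":48},{"translation":[0,0,-0.9],"rot":[0,0,0],"hand":48},{"translation":[0,0,0],"rot":[0,0,0],"hand":48},{"translation":[0,0,0],"rot":[0,0,0],"hand":48}]'
python3 - <<'E'
from rect import *
p=shot('wrist'); s=shot('side'); t=shot('top')
cv2.imwrite('pics/w5.png',p['pixels'])
for q in (p,s,t):
    for l in ['opener','grip','cutter','keeper_post']: rep(q,spot_point,l,1)
E
```

```text
force: [-3.0, 0.0, 5.6]
grasp_force: 30.0
t 24.62 foot u -0.29 v 1.01 z 9.92 mm tilt about x -0.00 y -0.03 yaw 78.8 F [-3.   0.   5.6] M [ 0.04  0.79 -0.03] open 0.026
shift [-0.003  0.012 -0.003] rot [ 0.    -0.005  0.019]
t: 25.78
ee_pos: [0.528, -0.0263, 0.2063]
tcp_rot: [179.8, -0.1, 78.8]
force: [-0.1, 0.0, -0.1]
opening: 0.0478
grasp_force: 0.0
opener call 0.94 [ 0.5252 -0.0282  0.006 ] [315. 203.]
grip call 0.75 [ 0.5274 -0.0277  0.1   ] [317. 233.]
cutter call 0.68 [0.5337 0.0028 0.0661] [318. 180.]
keeper_post call 0.87 [ 0.4648 -0.0531  0.0974] [240. 281.]
opener call 0.71 [0.4312 0.722  0.0039] [385. 407.]
grip call 0.73 [ 0.5243 -0.027   0.1045] [316. 170.]
cutter call 0.69 [0.5378 0.0032 0.0697] [312. 186.]
keeper_post call 0.58 [ 0.4676 -0.0625  0.0992] [335. 167.]
opener call 0.67 [ 0.4273  0.7219 -0.0033] [158. 232.]
grip call 0.7 [0.4281 0.7251 0.0925] [148. 215.]
cutter call 0.95 [0.4252 0.7549 0.0575] [141. 218.]
keeper_post call 0.29 [ 0.4038  0.1635 -0.002 ] [357. 314.]
```

View pics/w5.png

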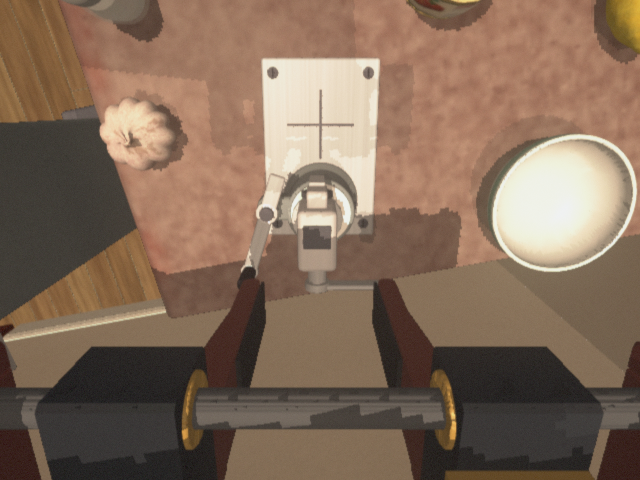

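The view shows the opener home in the bush with its cutter at (318,180) over the long side of the plate. The keeper is open, its post at (247,275), and the garlic and shaker are untouched. Next I locate the post and plan the swing.

```bash
cat > kp.py <<'E'
from h import *
PIV=np.array([.4911,-.0130])
def tgt(deg,z,lead,Rk=.050):  # handle angle in base x frame (deg, negative), tool centre = post + lead along clockwise tangent
    a=np.radians(-101.25+deg); d=np.array([np.cos(a),np.sin(a)]); tg=np.array([d[1],-d[0]])
    P=PIV+Rk*d+lead*tg; yaw=np.degrees(np.arctan2(-tg[0],tg[1]))  # tool y=(sin,-cos) = -tg
    return [*P,z],[180,0,yaw]
E
python3 - <<'E'
from kp import *
p=shot('wrist'); c=cloud(p); g=p['pixels'].max(-1)
m=(p['depth']>0)&(abs(c[...,0]-.467)<.025)&(abs(c[...,1]+.055)<.025)&(c[...,2]>.08)&(c[...,2]<.11)
print(m.sum(),c[m].mean(0).round(4),c[m].min(0).round(4),c[m].max(0).round(4))
m2=m&(c[...,2]>.095); print('top',m2.sum(),c[m2].mean(0).round(4))
rep(p,spot_point,'keeper_post',1)
for d in (-12,): print(tgt(d,.099,0))
P,r=tgt(-12,.15,.001); print(P,r); go(P,r)
E
```

```text
149 [ 0.4675 -0.0526  0.0902] [ 0.4618 -0.0575  0.0802] [ 0.4723 -0.0506  0.0992]
top 45 [ 0.4652 -0.0529  0.0975]
keeper_post call 0.73 [ 0.466  -0.0527  0.0971] [243. 280.]
([np.float64(0.4713628071807866), np.float64(-0.058939560507444914), 0.099], [180, 0, np.float64(66.75000000000001)])
[np.float64(0.47044401597063773), np.float64(-0.05854481665106065), 0.15] [180, 0, np.float64(66.75000000000001)]
units from [ 0.5271 -0.0264  0.2045] [-180.     -0.     78.82] shift [-1.7  -1.97  2.18] rot [-0.   -0.    2.01] t 26.6333
```

```bash
python3 - <<'E'
from kp import *
P,r=tgt(-18,.081,0); print(np.round(P,4),r); P[2]=.2045; go([.467,-.056,.2045],r)
E
```

```text
[ 0.4667 -0.0566  0.081 ] [180, 0, np.float64(60.75)]
units from [ 0.5271 -0.0264  0.2045] [-180.     -0.     78.82] shift [-1.63 -2.13  0.  ] rot [-0.   -0.    3.01] t 26.6333
```

```bash
python3 -m pendant '[{"translation":[-0.54,-0.71,0],"rot":[0,0,0],"hand":32},{"translation":[-0.54,-0.71,0],"rot":[0,0,0],"hand":32},{"translation":[-0.55,-0.71,0],"rot":[0,0,0],"hand":32},{"translation":[0,0,0],"rot":[0,0,1],"hand":32},{"translation":[0,0,0],"rot":[0,0,1],"hand":32},{"translation":[0,0,0],"rot":[0,0,1],"hand":32},{"translation":[0,0,0.8],"rot":[0,0,0],"hand":32},{"translation":[0,0,0.9],"rot":[0,0,0],"hand":32},{"translation":[0,0,0.9],"rot":[0,0,0],"hand":32},{"translation":[0,0,0.8],"rot":[0,0,0],"hand":32},{"translation":[0,0,0.3],"rot":[0,0,0],"hand":32},{"translation":[0,0,0],"rot":[0,0,0],"hand":32},{"translation":[0,0,0],"rot":[0,0,0],"hand":32}]'
python3 - <<'E'
from kp import *
p=shot('wrist'); rep(p,spot_point,'keeper_post',2)
cv2.imwrite('pics/w6.png',p['pixels'])
go([.467,-.056,.081],[180,0,60.75])
E
```

```text
t: 27.72
ee_pos: [0.4672, -0.0562, 0.1124]
tcp_rot: [180.0, 0.0, 60.8]
force: [-0.5, -0.1, 0.4]
opening: 0.032
grasp_force: 0.0
keeper_post call 0.65 [ 0.4667 -0.0548  0.0992] [316. 287.]
units from [ 0.4679 -0.0561  0.1131] [ 1.7991e+02 -7.0000e-02  6.0810e+01] shift [-0.01 -0.03  1.28] rot [ 0.01 -0.01  0.01] t 27.8167
```

View pics/w6.png

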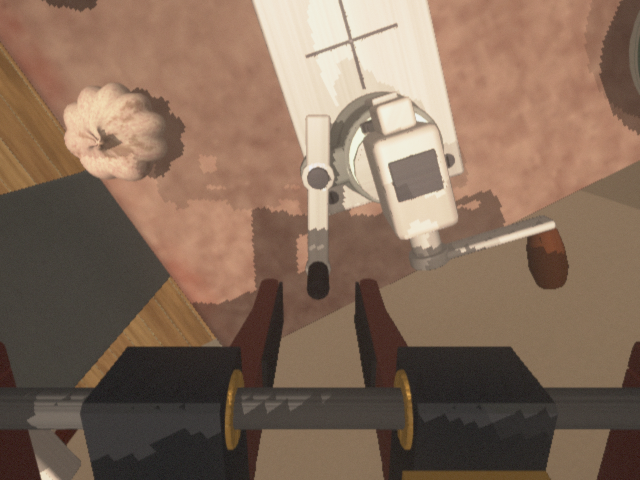

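Post at (318,280) is centred between the fingers, with the opener clear on the right. Now I lower over it and sweep.

```bash
python3 -m pendant '[{"translation":[0,0,0.6],"rot":[0,0,0],"hand":32},{"translation":[0,0,0.6],"rot":[0,0,0],"hand":24},{"translation":[0,0,0.06],"rot":[0,0,0],"hand":24},{"translation":[0,0,0],"rot":[0,0,0],"hand":24},{"translation":[0,-0.13,0],"rot":[0,0,0],"hand":24},{"translation":[0,-0.13,0],"rot":[0,0,0],"hand":24},{"translation":[0.02,-0.1,0],"rot":[0,0,0.5],"hand":24},{"translation":[0.02,-0.1,0],"rot":[0,0,0.5],"hand":24},{"translation":[0.02,-0.1,0],"rot":[0,0,0.5],"hand":24},{"translation":[0.02,-0.1,0],"rot":[0,0,0.5],"hand":24},{"translation":[0.02,-0.1,0],"rot":[0,0,0.5],"hand":24},{"translation":[0.02,-0.1,0],"rot":[0,0,0.5],"hand":24},{"translation":[0.02,-0.1,0],"rot":[0,0,0.5],"hand":24},{"translation":[0.02,-0.1,0],"rot":[0,0,0.5],"hand":24},{"translation":[0,0,0],"rot":[0,0,0],"hand":24},{"translation":[0,0,0],"rot":[0,0,0],"hand":24}]'
python3 - <<'E'
from kp import *
p=shot('wrist'); rep(p,spot_point,'keeper_post',2); t=shot('top'); rep(t,spot_point,'keeper_post',1)
P,r=tgt(-42,.081,.0065); print(np.round(P,4),r[2])
P,r=tgt(-73,.081,.0065); go(P,r)
E
```

```text
t: 29.15
ee_pos: [0.4487, -0.0368, 0.0811]
tcp_rot: [180.0, -0.1, 36.9]
force: [-0.0, -0.2, -0.7]
opening: 0.0242
grasp_force: 0.0
keeper_post call 0.69 [ 0.4479 -0.0403  0.0975] [323. 328.]
[ 0.4471 -0.0377  0.081 ] 36.75000000000001
units from [ 0.4487 -0.0371  0.0807] [-1.800e+02 -3.000e-02  3.687e+01] shift [ 0.36 -1.01 -0.01] rot [-0.   -0.    5.19] t 29.35
```

```bash
python3 -m pendant '[{"translation":[0.02,-0.1,0],"rot":[0,0,0.5],"hand":24},{"translation":[0.02,-0.1,0],"rot":[0,0,0.5],"hand":24},{"translation":[0.02,-0.1,0],"rot":[0,0,0.5],"hand":24},{"translation":[0.02,-0.1,0],"rot":[0,0,0.5],"hand":24},{"translation":[0.02,-0.1,0],"rot":[0,0,0.5],"hand":24},{"translation":[0.02,-0.1,0],"rot":[0,0,0.5],"hand":24},{"translation":[0.02,-0.1,0],"rot":[0,0,0.5],"hand":24},{"translation":[0.02,-0.1,0],"rot":[0,0,0.5],"hand":24},{"translation":[0.02,-0.1,0],"rot":[0,0,0.5],"hand":24},{"translation":[0,0,0],"rot":[0,0,0],"hand":24},{"translation":[0,0,0],"rot":[0,0,0],"hand":24},{"translation":[0,0,0],"rot":[0,0,0],"hand":24}]'
python3 - <<'E'
from kp import *
p=shot('wrist'); rep(p,spot_point,'keeper_post',2)
P,r=tgt(-73,.081,.0065); go(P,r)
E
```

```text
t: 30.35
ee_pos: [0.4434, -0.0151, 0.0806]
tcp_rot: [-180.0, -0.0, 9.9]
force: [-1.2, 0.1, -0.2]
opening: 0.024
grasp_force: 0.0
keeper_post call 0.7 [ 0.4416 -0.0184  0.1004] [326. 331.]
keeper_post call 0.65 [ 0.4088  0.1647 -0.0027] [ 34. 246.]
units from [ 0.4433 -0.0151  0.0806] [-1.7999e+02 -1.0000e-02  9.8700e+00] shift [-0.08 -0.16 -0.02] rot [-0.   -0.    0.69] t 30.45
```

Push gently on until the stop is felt.

```bash
python3 -m pendant '[{"translation":[0,-0.1,0],"rot":[0,0,0.3],"hand":24},{"translation":[0,-0.08,0],"rot":[0,0,0.3],"hand":24},{"translation":[0,0,0],"rot":[0,0,0],"hand":24},{"translation":[0,0,0],"rot":[0,0,0],"hand":24},{"translation":[0,0,0],"rot":[0,0,0],"hand":24}]'
```

```text
t: 30.87
ee_pos: [0.4432, -0.0119, 0.0808]
tcp_rot: [179.9, -0.1, 6.2]
force: [1.8, -5.2, -1.4]
opening: 0.024
grasp_force: 2.6
```

```bash
python3 -m pendant '[{"translation":[0,-0.06,0],"rot":[0,0,0],"hand":24},{"translation":[0,0,0],"rot":[0,0,0],"hand":24},{"translation":[0,0,0],"rot":[0,0,0],"hand":24}]'; python3 -m pendant '[{"translation":[0,0.15,0],"rot":[0,0,0],"hand":24},{"translation":[0,0.15,0],"rot":[0,0,0],"hand":24},{"translation":[0,0,0],"rot":[0,0,0],"hand":24},{"translation":[0,0,0],"rot":[0,0,0],"hand":26},{"translation":[0,0,-0.4],"rot":[0,0,0],"hand":26},{"translation":[0,0,-0.8],"rot":[0,0,0],"hand":26},{"translation":[0,0,-0.9],"rot":[0,0,0],"hand":26},{"translation":[0,0,-0.9],"rot":[0,0,0],"hand":26},{"translation":[0,0,-0.9],"rot":[0,0,0],"hand":26},{"translation":[0,0,-0.9],"rot":[0,0,0],"hand":26},{"translation":[0,0,0],"rot":[0,0,0],"hand":26},{"translation":[0,0,0],"rot":[0,0,0],"hand":26}]'
python3 - <<'E'
from kp import *
p=shot('wrist'); cv2.imwrite('pics/w7.png',p['pixels'])
for l in ['keeper_post','opener','cutter']: rep(p,spot_point,l,1)
E
```

```text
t: 31.12
ee_pos: [0.4432, -0.0117, 0.0808]
tcp_rot: [179.8, -0.1, 6.2]
force: [2.5, -9.3, -3.6]
opening: 0.0242
grasp_force: 4.6
t: 32.12
ee_pos: [0.4437, -0.0155, 0.2011]
tcp_rot: [-179.9, -0.1, 6.3]
force: [0.3, -0.2, -1.8]
opening: 0.0261
grasp_force: 0.0
keeper_post call 0.74 [ 0.441  -0.0155  0.0961] [318. 236.]
opener call 0.87 [ 0.5216 -0.0285  0.0084] [344. 115.]
cutter call 0.6 [0.5308 0.0067 0.0628] [301.  98.]
```

View pics/w7.png

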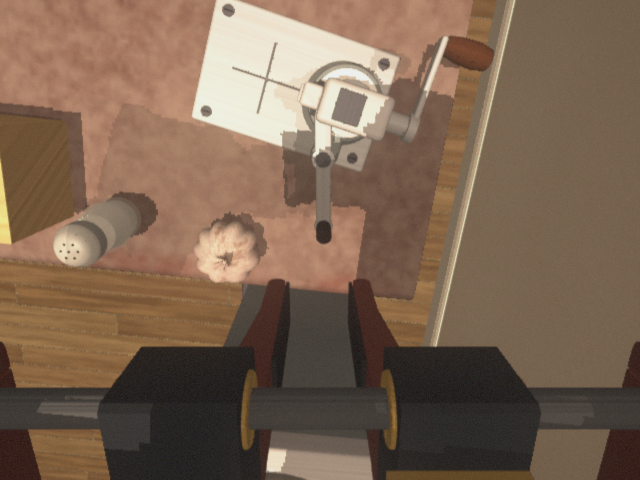

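The keeper lever, pivot (322,158) and post (323,232), is swung round to its stop, with the tongue under the head over the collar. The opener is in place, everything around it is undisturbed, and the gripper is clear.

```bash
python3 -c "
from plant import *
print(hand_in())"
```

```text
the job is handed in; nothing more can be done
None
```

The tin opener is back in its base with the collar down and the cutter over the long side of the plate, the keeper is swung to its end stop, and the job was handed in at about 32 s; no verdict came back.

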